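# Sweep the onion ends into the scrap drawer

### The job

Clear the chopping board: with a fingertip in the notch, push the scrap drawer well out from under the end of the board, sweep the three small cut-off onion ends along the board and over that end into it, then push the drawer fully shut. Do it all by pushing with the closed fingers, without pinching or lifting anything, and leave the big onion half and the peeler lying on the board and the other things on the table where they are.

Things in the scene. Friction and masses are not known exactly. Their poses are not given: they have to be found in the camera images.
- board: Light wooden chopping board on a frame, fixed: 240 mm (x) by 340 mm (y), flat top without rim 78 mm above the table, board 18 mm thick, drawer below. Origin: centre of its underside. The drawer slides out at its -y end (the robot's right), where a notch 80 mm wide (x from -40 to 40 mm) and 60 mm deep goes through the board, its two inner corners bevelled by 14 mm.
- drawer (a joint): How far the scrap drawer is out (m): 0 shut, 0.12 fully out; it slides along the board's -y and stays where it is left. Moving it takes about 2 N, more when quick (6 N per m/s). Its travel ends in hard stops.
- drawer_in (a point): Centre of the drawer's inner floor, 10 mm above the table, moving with the drawer; axes as the board's. In the board's frame it lies at x = 0, y = -0.047 m minus the joint value. The inner space reaches from x = -97 to 97 mm and from y = -111 mm (inner face of the wooden front) to 119 mm; its walls are 46 mm high.
- drawer_front (a point): Middle of the upper inner edge of the drawer's wooden front, 56 mm above the table, moving with the drawer. The front is 14 mm thick (outer face 14 mm farther along the board's -y) and 214 mm wide; its top is 4 mm below the board's underside. Shut, its outer face stands 2 mm proud of the board's end and 48 mm of the notch lie open behind it.
- notch (a point): Middle of the free part of the notch, at the height of the board's top; fixed to the board, 24 mm from this point to the notch's inner end and, with the drawer shut, 24 mm to the inner face of the drawer's front.
- end_a: Small cut-off root end of an onion, a brown cap lying on its flat cut face: 38 mm across, 20 mm high plus root hairs, 16 g. Origin: centre of its underside.
- end_b: Small cut-off stem end of an onion, a brown cap lying on its flat cut face: 38 mm across, 22 mm high plus a dry stub, 16 g. Origin: centre of its underside.
- end_c: Small cut-off root end of an onion, like end_a. It may lie behind the onion half as seen from the drawer.
- onion_half: The good onion half, to be left lying on its cut face on the board: a brown dome 56 mm across and 42 mm high, 90 g. Origin: centre of its underside.
- peeler: Black vegetable peeler lying across the +y end of the board, 170 x 25 x 18 mm, to be left there. Origin: centre of its underside; its x axis runs along it.
- timer: Round red and white kitchen timer on the table, 68 mm across, 43 mm high. Origin: centre of its underside.
- cups_tall: Stack of clear portion cups on the table behind the drawer's path, 62 mm across, 93 mm high. Origin: centre of its underside.
- cups_short: Stack of clear portion cups on the table left of the board, 56 mm across, 64 mm high. Origin: centre of its underside.
- pot: Round lidded plastic pot on the table behind the board, 104 mm across, 81 mm high. Origin: centre of its underside.

How it is judged:
By the outcome, as a careful person would: the job done as asked, in the order asked, and still so for the second after the job is handed in, with the robot touching nothing.
It also fails if it takes over 67 s, if anything falls off the work surface, if the arm or the gripper's body presses on something with over 40 N, if the wrist force passes 120 N, or if a joint passes its speed limit or range.

### The arm

A 7-joint arm with a two-finger parallel gripper is mounted at the origin on a cart in front of the work surface, level with it; the furniture and walls round the work are solid. World frame = base frame: x ahead of the robot, y to its left, z up, the work surface at z = 0. Lengths are in m, angles in rad, forces in N, time in s.
With the tool pointing down it reaches from about 0.4 to 0.9 m from the base axis. Payload 5.5 kg.
Tool frame: the origin (TCP) lies on the centre line of the jaws, within the pads' length; the fingertips stand 17 mm ahead of it and the grasp point (between the pads) lies 2 mm behind it (env.tip_extent is the distance from the TCP to the fingertips, in m); z points along the fingers, y is the line along which they close (so a half turn about z gives the same grasp; the last joint's range is limited). The gripper opens to 92 mm and grips with 3 to 60 N. Pads are 19 mm wide; open, the fingers measure 130 mm over their backs; the gripper's body (75 mm by 190 mm) begins 47 mm behind the grasp point.
Start: joints at [-0.985, 0.501, -0.427, 1.55, 0.221, 1.138, -0.21], TCP at [0.206, 0.616, 0.244] pointing down, gripper open.
Joint ranges: [-2.88, 2.88], [-0.31, 2.03], [-1.54, 1.56], [0.2, 2.42], [-1.41, 4.55], [0.19, 2.02], [-2.57, 2.57]. Speed limits (rad/s): [2.57, 2.57, 3.14, 3.14, 3.14, 3.14, 3.14].

### API

Orientations are given as [roll, pitch, yaw] about the fixed x, y, z axes, in that order (R = Rz(yaw) Ry(pitch) Rx(roll)).
In Python, from cell import env gives the robot as it stands.
- The arm moves only by the tool move_arm, never from a script. Its argument "rows" is one flat list of numbers, 4 for each row, row after row: the shift along the tool's x, y, z in cm, then the turn about the tool's z in degrees. A call has 1 to 8 rows; each row is the pose to reach, as a shift and turn from the pose commanded when the call began, along the tool's axes at that moment; what a row does not reach only later rows make up. A row lasts 1/12 s, in which the tool goes at most 41.7 mm and 7.16 degrees, less where a joint would pass 70% of its speed; a pose out of reach is approached as far as the arm can. A call with a gripper value outside its range is refused whole. "grip" is the finger opening in cm, from 0 to 9.18, set as the call begins (left out, the last holds). The fingers move at their own pace and stop on an object; "grip_force" is the grip in N (left out, the last holds). Time passes only in rows, so rows that repeat a pose let the fingers close. It gives the time, the measured TCP pose, the force, the opening and the grip force at its end, in the units of the state.
- env.get_state(): the state, without advancing time (a new reading comes with each control period).
- env.camera(name): name is "scene" or "top"; returns a dict with "frame" (480x640x3 uint8, blue, green, red), "fovy" (degrees; the focal length in pixels is half the picture's height over the tangent of half this angle, whatever the lens; pixels are square), "cx", "cy" (the principal point, pixels), "rvec" (rotation vector, rad) and "tvec" (3), from world to camera coordinates, as OpenCV has them. Camera axes: x right, y down, z forward; pixel columns grow to the right and rows downward; lengths in m; the calibration is good to about 2 mm. A picture is of the moment at which its call begins. There is no depth.
- env.close_job(): hands the job in; it is judged then, once.
The state is a dict: "time": time; "q": joint angles; "dq": joint speeds; "tau": joint torques, N m; "position": TCP position; "orientation": TCP orientation; "wrist_force": force on the tool from outside, world axes, zero at the start; "wrist_torque": the same for the moment, N m; "finger_gap": finger opening in m; "grip_force": force on a finger pad.
Only numpy, scipy, OpenCV 4.12 (cv2) and the standard library are available. Lean on these libraries where they do the work, as an engineer would, in place of code of your own. Each camera call takes 0.05 s, during which the arm holds its last target. There are 200 camera calls.

## Working session

There is one attempt and no reset: what is moved stays moved. The work goes in short steps, Python scripts to look and compute and a tool call to move; the robot and the scene stay as the last step left them, time stands still between calls to the robot, and variables do not carry over. Pictures are saved under pics/ and viewed, at most 12 in all, crops included, and the job is handed in when it is done.

Besides the shell and the picture viewer there is one more tool, called after ">>>" as name(argument=value, ...), one argument or row to a line, values as JSON. move_arm: Moves the arm, as the interface text tells. Its arguments: {"type":"object","properties":{"rows":{"type":"array","items":{"type":"number"}},"grip":{"type":"number"},"grip_force":{"type":"number"}},"required":["rows"]}

```bash
mkdir -p pics; ls; cat > h.py <<'E'
import numpy as np, cv2
from cell import env
def cam(n):
    c=env.camera(n); R=cv2.Rodrigues(np.array(c["rvec"],float))[0]; t=np.array(c["tvec"],float).ravel()
    f=240/np.tan(np.radians(c["fovy"])/2)
    return dict(img=c["frame"],R=R,t=t,f=f,cx=c["cx"],cy=c["cy"],C=-R.T@t)
def ray(c,u,v): 
    d=c["R"].T@np.array([(u-c["cx"])/c["f"],(v-c["cy"])/c["f"],1]); return d/np.linalg.norm(d)
def onz(c,u,v,z):
    d=ray(c,u,v); return c["C"]+d*(z-c["C"][2])/d[2]
def proj(c,p):
    q=c["R"]@np.array(p)+c["t"]; return q[:2]/q[2]*c["f"]+[c["cx"],c["cy"]]
def tri(c1,p1,c2,p2):
    d1,d2=ray(c1,*p1),ray(c2,*p2); A=np.stack([d1,-d2],1); s=np.linalg.lstsq(A,c2["C"]-c1["C"],rcond=None)[0]
    a=c1["C"]+d1*s[0]; b=c2["C"]+d2*s[1]; return (a+b)/2, np.linalg.norm(a-b)
E
python3 - <<'E'
from h import *
s=env.get_state(); print(s["position"],s["orientation"],s["time"],s["finger_gap"])
for n in("top","scene"):
    c=cam(n); cv2.imwrite(f"pics/{n}0.png",c["img"]); print(n,c["C"],c["f"],c["cx"],c["cy"],c["R"].round(2).tolist())
E
```

```text
pics
[0.20604241 0.61576018 0.24266185] [-3.13961229e+00 -8.18373875e-05  2.81881895e+00] 0.0 0.09192029281567807
top [0.38686908 0.09134391 1.01362432] 501.89418475908707 319.98581249013534 244.29254615740058 [[-0.01, -1.0, 0.02], [-0.98, 0.01, -0.19], [0.19, -0.02, -0.98]]
scene [-0.54557139 -0.42687924  0.71670726] 587.378636211161 319.27449480000166 236.29326429008114 [[0.42, -0.91, -0.02], [-0.43, -0.18, -0.89], [0.8, 0.38, -0.46]]
```

View pics/top0.png

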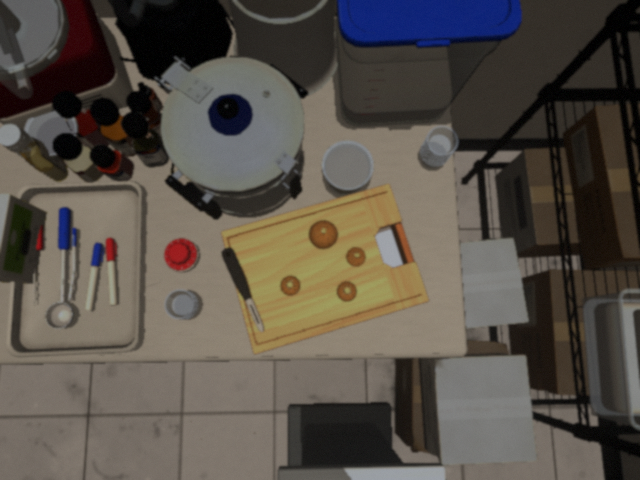

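View pics/scene0.png

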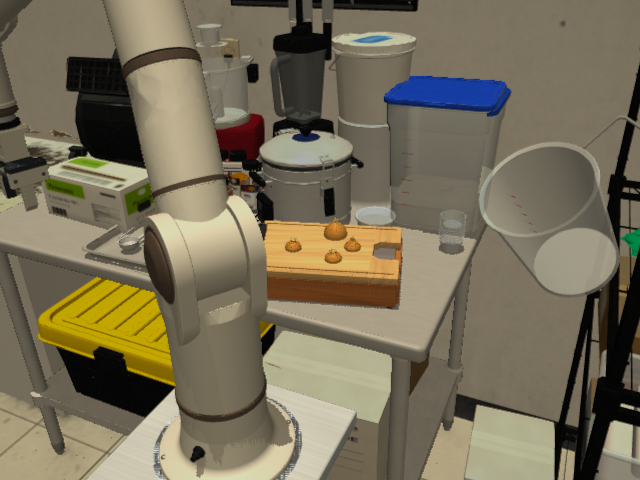

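The top view shows the board with corners near (222,232), (388,186), (428,300) and (254,352). The notch is near (395,246), the onion half at (322,235), and the ends at (355,256), (346,291) and (290,285). The peeler is at (243,288). In the scene view the caps are at (353,245), (333,257) and (293,245), and the half is at (335,230).

```bash
python3 - <<'E'
from h import *
T=cam("top");S=cam("scene")
for c,pts in((T,[(355,256),(322,235),(290,285),(346,291),(330,265),(310,300),(270,250),(400,240),(390,250)]),(S,[(353,246),(333,258),(293,246),(335,231),(310,255),(330,280)])):
    h=cv2.cvtColor(c["img"],cv2.COLOR_BGR2HSV); print([h[v,u].tolist() for u,v in pts])
def comps(c,box):
    u0,v0,u1,v1=box
    g=cv2.cvtColor(c["img"],cv2.COLOR_BGR2HSV)[v0:v1,u0:u1]
    m=((g[...,0]<17)&(g[...,1]>120)).astype(np.uint8)
    n,l,st,ce=cv2.connectedComponentsWithStats(m)
    for i in range(1,n):
        if st[i,4]>40: print(st[i,:2]+[u0,v0],st[i,2:],(ce[i]+[u0,v0]).round(1))
print("top");comps(T,(215,180,435,360)); print("scene");comps(S,(262,205,410,310))
a=cv2.resize(T["img"][175:360,215:435],None,fx=3,fy=3,interpolation=cv2.INTER_CUBIC)
b=cv2.resize(S["img"][210:310,262:412],None,fx=4.4,fy=4.4,interpolation=cv2.INTER_CUBIC)
cv2.imwrite("pics/a.png",a);cv2.imwrite("pics/b.png",b)
E
```

```text
[[21, 137, 130], [14, 180, 132], [26, 114, 150], [25, 116, 145], [24, 116, 158], [26, 111, 159], [23, 119, 157], [11, 168, 97], [110, 14, 168]]
[[16, 195, 204], [16, 198, 175], [16, 196, 207], [16, 191, 191], [18, 148, 223], [16, 157, 104]]
top
[310 221] [ 27  27 548] [323.  234.2]
[384 221] [ 30  43 397] [402.1 241.7]
[347 248] [ 18  18 228] [355.4 256.6]
[281 277] [ 18  18 210] [290.  285.8]
[338 281] [ 18  20 214] [346.1 290.7]
[341 312] [22 12 88] [351.7 317.6]
scene
[324 222] [ 23  18 296] [334.9 231.5]
[267 238] [ 135   70 3129] [335.5 289.9]
[344 240] [ 17  12 122] [351.8 246. ]
[285 241] [ 16  11 120] [292.9 246.4]
[325 252] [ 17  11 130] [332.7 257.2]
```

View pics/a.png

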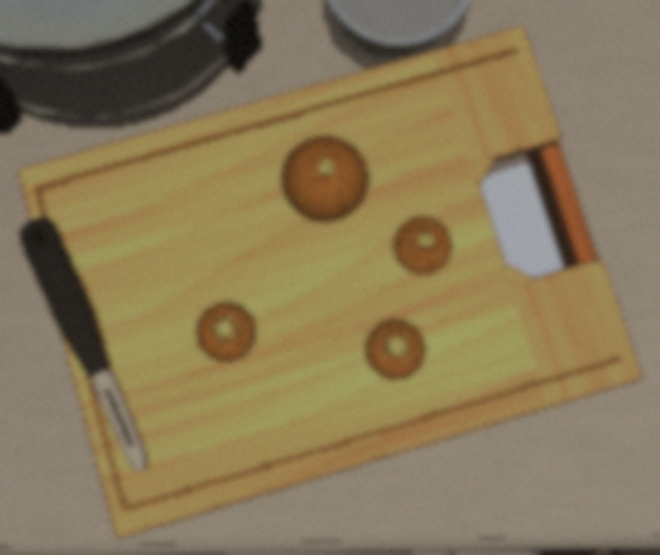

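View pics/b.png

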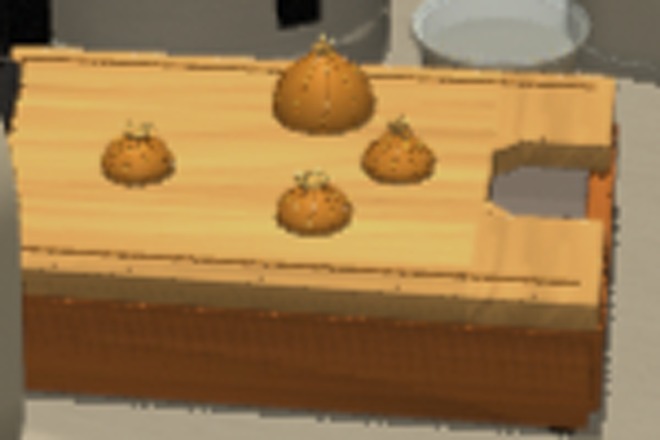

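The crops show the board corners in the top picture at about (222,231.5), (389,184), (427.5,300.5) and (255,353). In the scene picture the right-hand corners are at (401.3,228.6) and (399,279.8). The orange drawer front shows in the notch at about (404,243), and the caps are clearly separated.

```bash
cat > fr.py <<'E'
from h import *
def boardpose(T):
    cs=np.array([onz(T,u,v,.078)[:2] for u,v in((222,231.4),(389,184),(427.4,300.4),(254.7,353))])
    # board-frame: x=+120 far from robot
    m=np.array([[.12,.17],[.12,-.17],[-.12,-.17],[-.12,.17]])
    a=cs-cs.mean(0); th=np.arctan2((m[:,0]*a[:,1]-m[:,1]*a[:,0]).sum(),(m*a).sum())
    return cs,cs.mean(0),th
E
python3 - <<'E'
from fr import *
T=cam("top");S=cam("scene")
cs,o,th=boardpose(T)
print(cs.round(4).tolist(),o,np.degrees(th)); print([np.linalg.norm(cs[i]-cs[i-1]).round(4) for i in range(4)])
R=np.array([[np.cos(th),-np.sin(th)],[np.sin(th),np.cos(th)]])
print("res",((cs-o)@R).round(4).tolist())
for n,a,b in(("c1",(389,184),(401.3,228.6)),("c2",(427.4,300.4),(399,279.8)),("half",(323,234.2),(334.9,231.5)),("E1",(355.4,256.6),(351.8,246)),("E2",(346.1,290.7),(332.7,257.2)),("E3",(290,285.8),(292.9,246.4))):
    p,e=tri(T,a,S,b); print(n,p.round(4),round(e,4),"board",((p[:2]-o)@R).round(4))
for n,p,z in(("half",(323,234.2),.095),("E1",(355.4,256.6),.087),("E2",(346.1,290.7),.087),("E3",(290,285.8),.087),("front",(404,243),.056),("cups",(438,147),.09),("peeler1",(228,255),.09),("peeler2",(262,330),.09)):
    q=onz(T,*p,z)[:2]; print(n,q.round(4),((q-o)@R).round(4))
E
```

```text
[[0.5924, 0.2605], [0.6833, -0.0616], [0.4566, -0.1243], [0.3654, 0.1961]] [0.52442932 0.06768311] 15.767403003660974
[np.float64(0.236), np.float64(0.3346), np.float64(0.2352), np.float64(0.3331)]
res [[0.1178, 0.1671], [0.1178, -0.1676], [-0.1174, -0.1663], [-0.1182, 0.1668]]
c1 [ 0.685  -0.0629  0.0739] 0.0015 board [ 0.119  -0.1693]
c2 [ 0.4582 -0.1282  0.0728] 0.0059 board [-0.1169 -0.1706]
half [0.5831 0.068  0.0884] 0.0017 board [ 0.0565 -0.0157]
E1 [0.5403 0.0077 0.0835] 0.0014 board [-0.001 -0.062]
E2 [0.4764 0.0268 0.0837] 0.0013 board [-0.0574 -0.0263]
E3 [0.487  0.1304 0.0835] 0.0022 board [-0.0189  0.0705]
half [0.5813 0.0689] [ 0.055  -0.0143]
E1 [0.5394 0.0086] [-0.0016 -0.0609]
E2 [0.4758 0.0276] [-0.0577 -0.0253]
E3 [0.4861 0.1312] [-0.0196  0.0715]
front [ 0.5703 -0.0897] [ 0.0014 -0.1639]
cups [ 0.7539 -0.1586] [ 0.1594 -0.2801]
peeler1 [0.5447 0.2462] [0.068  0.1663]
peeler2 [0.4062 0.182 ] [-0.0827  0.1421]
```

>>> move_arm(
  rows=[0,0,0,7,0,0,0,14,0,0,0,21,0,0,0,28,0,0,0,35,0,0,0,42,0,0,0,49,0,0,0,55.7],
  grip=0,
)

```text
time: 0.97
position: [0.2061, 0.6164, 0.2436]
orientation: [-3.141, 0.0, 1.841]
wrist_force: [-0.5, 0.3, 0.3]
finger_gap: 0.043
grip_force: 0.0
```

```bash
cat > st.py <<'E'
import sys
from h import *
from scipy.spatial.transform import Rotation as Ro
th=np.radians(15.77); o=np.array([.5244,.0677]); R=np.array([[np.cos(th),-np.sin(th)],[np.sin(th),np.cos(th)]])
s=env.get_state(); p=np.array(s["position"]); b=(p[:2]-o)@R
M=Ro.from_euler("xyz",s["orientation"]).as_matrix()
print("t",s["time"],"board",b.round(4),"tipz",round(p[2]-.017,4),"yaw",np.degrees(s["orientation"][2]).round(2),"tilt",np.degrees(np.arccos(-M[2,2])).round(2),"F",np.round(s["wrist_force"],1),"gap",round(s["finger_gap"],4),"q",np.round(s["q"],2))
if len(sys.argv)>3:
    t=np.array([float(a) for a in sys.argv[1:4]]); w=np.append(o+R@t[:2],t[2]+.017); print("tool shift cm",(M.T@(w-p)*100).round(2))
E
python3 st.py 0 -.134 .13
```

```text
t 0.9667 board [-0.1572  0.6146] tipz 0.2266 yaw 105.47 tilt 0.01 F [-0.5  0.3  0.3] gap 0.043 q [-1.13  0.48 -0.23  1.56  0.11  1.12 -1.11]
tool shift cm [-74.77  16.12   9.67]
```

>>> move_arm(
  rows=[-2,0.4,0,0,-5.5,1.2,0,0,-9.5,2,0,0,-13.5,2.9,0,0,-17.5,3.8,0,0,-21.5,4.6,0,0,-25.5,5.5,0,0,-29.5,6.4,0,0],
)

```text
time: 1.63
position: [0.3486, 0.3482, 0.2439]
orientation: [3.141, -0.0, 1.847]
wrist_force: [0.4, -0.1, 0.2]
finger_gap: -0.0
grip_force: 0.0
```

>>> move_arm(
  rows=[-4,0.9,0,0,-8,1.7,0,0,-12,2.6,0,0,-16,3.4,0,0,-20,4.3,0,0,-24,5.2,0,0,-28,6,0,0,-32,6.9,0,0],
)

```text
time: 2.3
position: [0.5021, 0.0591, 0.2441]
orientation: [3.141, -0.0, 1.847]
wrist_force: [0.5, 1.5, -0.3]
finger_gap: 0.0006
grip_force: 0.0
```

```bash
python3 st.py 0 -.134 .12
```

```text
t 2.3 board [-0.0238 -0.0022] tipz 0.2271 yaw 105.82 tilt 0.04 F [ 0.5  1.5 -0.3] gap 0.0006 q [-0.27  0.21  0.12  1.92 -0.03  1.01  0.13]
tool shift cm [-13.18   2.36  10.71]
```

>>> move_arm(
  rows=[-3,0.6,2,0,-6.5,1.2,4.5,0,-10,1.8,7,0,-12,2.2,9,0,-13.2,2.4,10,0,-13.2,2.4,10.7,0,-13.2,2.4,10.7,0],
)

```text
time: 2.88
position: [0.5595, -0.0588, 0.1353]
orientation: [-3.139, -0.002, 1.846]
wrist_force: [-0.9, 0.6, 0.5]
finger_gap: 0.0004
grip_force: 0.0
```

```bash
python3 st.py 0 -.134 .035; python3 - <<'E'
from h import *
T=cam("top");S=cam("scene")
a=cv2.resize(T["img"][175:335,300:470],None,fx=3,fy=3,interpolation=cv2.INTER_CUBIC);b=cv2.resize(S["img"][150:310,315:430],None,fx=3,fy=3,interpolation=cv2.INTER_CUBIC)
cv2.imwrite("pics/c.png",np.hstack([a,b[:480]]) if a.shape[0]==b.shape[0] else a)
E
```

```text
t 2.8833 board [-0.0006 -0.1313] tipz 0.1183 yaw 105.78 tilt 0.18 F [-0.9  0.6  0.5] gap 0.0004 q [-0.07  0.45  0.16  1.88 -0.1   0.82  0.42]
tool shift cm [-0.28  0.08  8.33]
```

View pics/c.png

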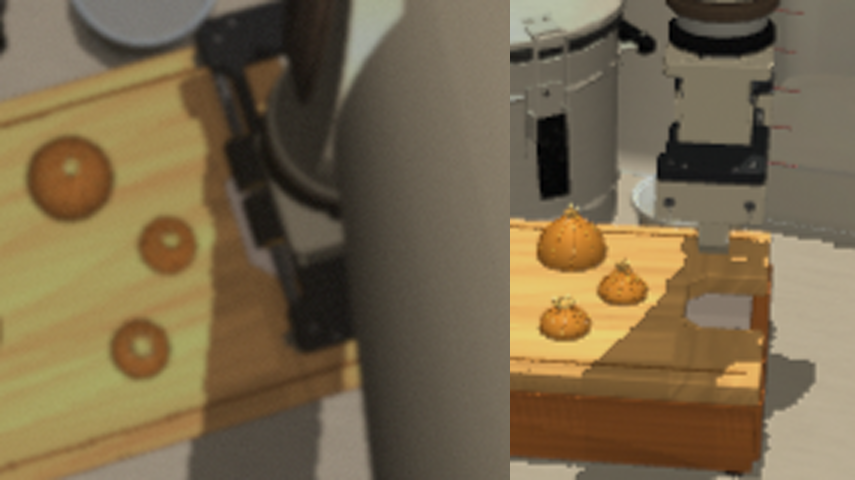

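The fingers are over the notch (scene crop, tip at 713,248) and the caps haven't moved. I'll lower them gently.

>>> move_arm(
  rows=[-0.2,0.1,1,0,-0.2,0.1,2.2,0,-0.2,0.1,3.4,0,-0.2,0.1,4.6,0,-0.2,0.1,5.8,0,-0.2,0.1,7,0,-0.2,0.1,8.3,0,-0.2,0.1,8.3,0],
)

```text
time: 3.65
position: [0.56, -0.061, 0.0504]
orientation: [-3.137, -0.002, 1.847]
wrist_force: [-0.1, -0.1, -0.2]
finger_gap: 0.0007
grip_force: 0.0
```

```bash
python3 st.py 0 -.264 .035
```

```text
t 3.65 board [-0.0008 -0.1335] tipz 0.0334 yaw 105.81 tilt 0.29 F [-0.1 -0.1 -0.2] gap 0.0007 q [-0.05  0.58  0.14  1.91 -0.13  0.66  0.44]
tool shift cm [-13.05   0.07  -0.18]
```

>>> move_arm(
  rows=[-0.6,0,0,0,-1.2,0,0,0,-1.8,0,0,0,-2.4,0,0,0,-3.2,0,0,0,-4,0,0,0,-4.8,0,0,0,-5.6,0,0,0],
)

```text
time: 4.32
position: [0.5782, -0.116, 0.0542]
orientation: [3.141, 0.0, 1.847]
wrist_force: [-0.6, 2.7, 1.9]
finger_gap: 0.0007
grip_force: 1.0
```

>>> move_arm(
  rows=[-0.8,0,0,0,-1.6,0,0,0,-2.4,0,0,0,-3.2,0,0,0,-4,0,0,0,-4.8,0,0,0,-5.4,0,0,0,-5.8,0,0,0],
)

```text
time: 4.98
position: [0.5934, -0.1722, 0.0536]
orientation: [-3.142, 0.0, 1.846]
wrist_force: [0.6, 2.3, -0.2]
finger_gap: 0.0008
grip_force: 0.8
```

```bash
python3 st.py 0 -.264 .035
```

```text
t 4.9833 board [ 0.0012 -0.2496] tipz 0.0366 yaw 105.76 tilt 0.03 F [ 0.6  2.3 -0.2] gap 0.0008 q [ 0.13  0.65  0.15  1.77 -0.13  0.73  0.62]
tool shift cm [-1.44 -0.12  0.16]
```

Drawer out by about 0.10. I'll push 1.3 cm more, back off, and lift.

>>> move_arm(
  rows=[-0.4,0,0,0,-0.8,0,0,0,-1.2,0,0,0,-1.3,0,0,0,-0.8,0,0,0,0,0,-2,0,0.5,0,-5.5,0,1,0,-9,0],
)

```text
time: 5.65
position: [0.5888, -0.1604, 0.143]
orientation: [-3.138, -0.002, 1.847]
wrist_force: [1.0, -0.5, 0.5]
finger_gap: 0.0007
grip_force: 0.0
```

```bash
python3 st.py 0 -.025 .14
```

```text
t 5.65 board [-0.    -0.237] tipz 0.126 yaw 105.82 tilt 0.24 F [ 1.  -0.5  0.5] gap 0.0007 q [ 0.1   0.51  0.17  1.75 -0.1   0.89  0.58]
tool shift cm [ 2.12e+01  2.00e-02 -1.36e+00]
```

>>> move_arm(
  rows=[1,0,-1,0,4,0,-1.5,0,8,-0.1,-1.5,0,12,-0.2,-1.5,0,16,-0.3,-1.5,0,19.5,-0.3,-1.5,0,21.3,-0.3,-1.5,0,21.3,-0.3,-1.5,0],
)

```text
time: 6.32
position: [0.5278, 0.0492, 0.1586]
orientation: [-3.141, -0.003, 1.855]
wrist_force: [-0.2, 0.2, 0.2]
finger_gap: 0.0005
grip_force: 0.0
```

>>> move_arm(
  rows=[0,0,1,0,0,0,2.5,0,0,0,4,0,0,0,5,0,0,0,5.5,0,0,0,5.5,0],
)

```text
time: 6.82
position: [0.5287, 0.0415, 0.1021]
orientation: [-3.139, 0.0, 1.845]
wrist_force: [0.5, 0.1, -0.3]
finger_gap: 0.0002
grip_force: 0.0
```

```bash
python3 st.py 0 -.025 .083;  python3 - <<'E'
from h import *
T=cam("top");S=cam("scene")
a=cv2.resize(T["img"][175:335,300:470],None,fx=3,fy=3,interpolation=cv2.INTER_CUBIC);b=cv2.resize(S["img"][150:310,315:430],None,fx=3,fy=3,interpolation=cv2.INTER_CUBIC)
cv2.imwrite("pics/d.png",np.hstack([a,b]))
E
```

```text
t 6.8167 board [-0.003  -0.0264] tipz 0.0851 yaw 105.71 tilt 0.16 F [ 0.5  0.1 -0.3] gap 0.0002 q [-0.22  0.45  0.11  1.97 -0.07  0.72  0.21]
tool shift cm [0.14 0.3  0.21]
```

View pics/d.png

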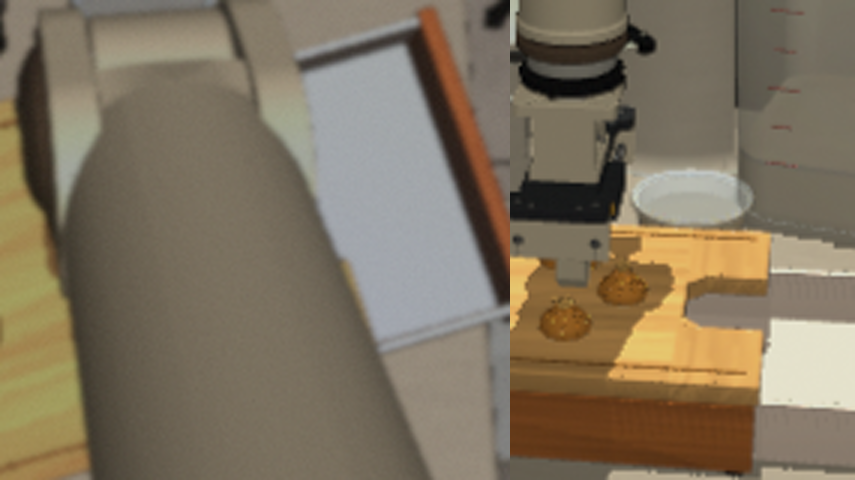

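The drawer is well out. The fingers stand behind the first cap (scene crop: fingers at 573,270, cap at 623,285). I'll sweep it.

>>> move_arm(
  rows=[-0.6,0,0,0,-1.3,0,0,0,-2.1,0,0,0,-2.9,0,0,0,-3.7,0,0,0,-4.5,0,0,0,-5.3,0,0,0,-6.1,0,0,0],
)

```text
time: 7.58
position: [0.5466, -0.0167, 0.1039]
orientation: [3.141, -0.0, 1.846]
wrist_force: [0.2, 0.8, 2.5]
finger_gap: 0.0004
grip_force: 0.9
```

>>> move_arm(
  rows=[-1,0,0,0,-2,0,0,0,-3,0,0,0,-4.2,0,0,0,-5.5,0,0,0,-6.5,0,0,0,-6.5,0,-1,0,-5,0,-4,0],
)

```text
time: 8.25
position: [0.5571, -0.0681, 0.1407]
orientation: [-3.134, -0.0, 1.841]
wrist_force: [-0.3, 1.2, -0.4]
finger_gap: 0.0008
grip_force: 0.0
```

```bash
python3 st.py -.057 .012 .14;  python3 - <<'E'
from h import *
T=cam("top");S=cam("scene")
a=cv2.resize(T["img"][175:335,300:470],None,fx=3,fy=3,interpolation=cv2.INTER_CUBIC);b=cv2.resize(S["img"][150:310,315:430],None,fx=3,fy=3,interpolation=cv2.INTER_CUBIC)
cv2.imwrite("pics/e.png",np.hstack([a,b]))
E
```

```text
t 8.25 board [-0.0055 -0.1396] tipz 0.1237 yaw 105.46 tilt 0.45 F [-0.3  1.2 -0.4] gap 0.0008 q [-0.04  0.44  0.14  1.87 -0.08  0.84  0.41]
tool shift cm [15.13 -5.25 -1.59]
```

View pics/e.png

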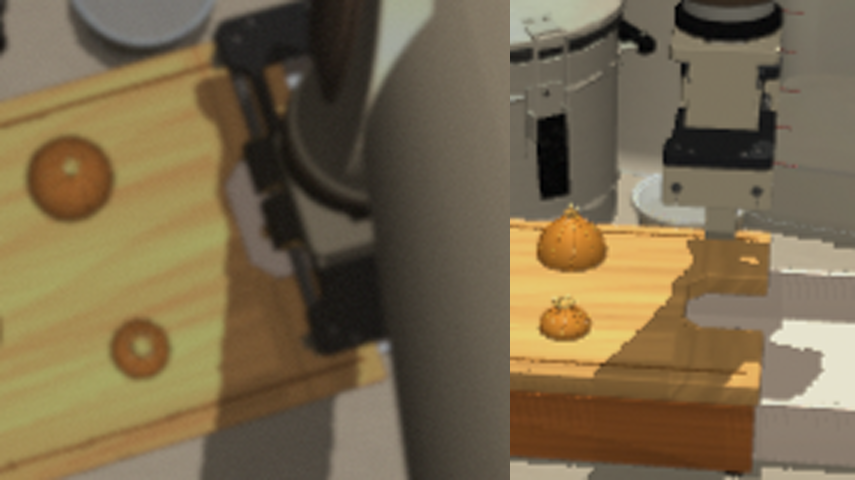

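The first cap has left the board. The half and the second cap are unmoved. Next I'll go behind the second cap.

>>> move_arm(
  rows=[1,-0.5,-1.2,0,4,-1.5,-1.6,0,7.5,-2.7,-1.6,0,11,-4,-1.6,0,13.5,-5,-1.6,0,15.1,-5.3,-1.6,0,15.1,-5.3,-0.6,0,15.1,-5.3,0.8,0],
)

```text
time: 9.02
position: [0.4688, 0.0685, 0.1368]
orientation: [3.138, -0.0, 1.85]
wrist_force: [0.6, 0.1, 0.3]
finger_gap: 0.0002
grip_force: 0.0
```

```bash
python3 st.py -.0575 .012 .085
```

```text
t 9.0167 board [-0.0533  0.0159] tipz 0.1198 yaw 106.0 tilt 0.23 F [0.6 0.1 0.3] gap 0.0002 q [-0.27  0.3   0.08  2.09 -0.04  0.74  0.11]
tool shift cm [-0.38 -0.43  3.48]
```

>>> move_arm(
  rows=[0,0,0.8,0,0,0,1.8,0,0,0,2.6,0,0,0,2.9,0,0,0,2.9,0],
)

```text
time: 9.43
position: [0.4672, 0.0663, 0.1056]
orientation: [-3.139, -0.0, 1.846]
wrist_force: [1.0, -0.0, -0.2]
finger_gap: 0.0005
grip_force: 0.0
```

```bash
python3 st.py -.0575 .012 .085
```

```text
t 9.4333 board [-0.0555  0.0142] tipz 0.0886 yaw 105.76 tilt 0.12 F [ 1.  -0.  -0.2] gap 0.0005 q [-0.27  0.36  0.08  2.11 -0.04  0.68  0.12]
tool shift cm [-0.22 -0.2   0.36]
```

>>> move_arm(
  rows=[-0.4,-0.3,0.3,0,-0.9,-0.3,0.3,0,-1.6,-0.3,0.3,0,-2.5,-0.3,0.3,0,-3.5,-0.3,0.3,0,-4.5,-0.3,0.3,0,-5.5,-0.3,0.3,0,-6.5,-0.3,0.3,0],
)

```text
time: 10.1
position: [0.483, 0.0022, 0.1038]
orientation: [3.141, 0.0, 1.846]
wrist_force: [-0.1, -0.7, 0.1]
finger_gap: 0.0005
grip_force: 0.2
```

>>> move_arm(
  rows=[-1,0,0,0,-2,0,0,0,-3,0,0,0,-4,0,0,0,-5,0,0,0,-6,0,0,0,-7,0,0,0,-8,0,0,0],
)

```text
time: 10.77
position: [0.5046, -0.0743, 0.1037]
orientation: [-3.142, -0.0, 1.847]
wrist_force: [0.1, 1.0, 1.3]
finger_gap: 0.0003
grip_force: 0.4
```

```bash
python3 st.py -.0575 -.19 .085;  python3 - <<'E'
from h import *
S=cam("scene")
cv2.imwrite("pics/f.png",cv2.resize(S["img"][150:310,255:455],None,fx=3,fy=3,interpolation=cv2.INTER_CUBIC))
E
```

```text
t 10.7667 board [-0.0577 -0.1313] tipz 0.0867 yaw 105.81 tilt 0.01 F [0.1 1.  1.3] gap 0.0003 q [-0.    0.42  0.12  2.02 -0.07  0.7   0.43]
tool shift cm [-5.87  0.01  0.17]
```

View pics/f.png

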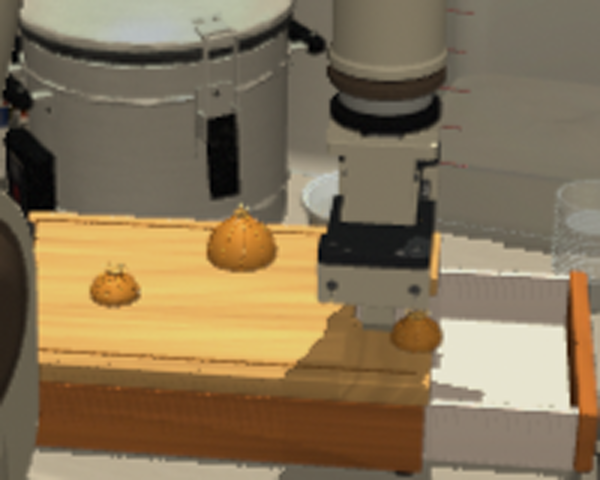

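The second cap is at the board's end (418,330), ahead of the fingers. I'll push it over.

>>> move_arm(
  rows=[-1,0,0,0,-2,0,0,0,-3,0,0,0,-4,0,0,0,-5,0,0,0,-5.5,0,0,0,-5.5,0,-1,0,-4,0,-4.5,0],
)

```text
time: 11.48
position: [0.5119, -0.1144, 0.1452]
orientation: [-3.133, -0.002, 1.842]
wrist_force: [-0.1, 0.3, 0.4]
finger_gap: 0.0005
grip_force: 0.0
```

```bash
python3 st.py -.019 .109 .145
```

```text
t 11.4833 board [-0.0616 -0.1718] tipz 0.1282 yaw 105.55 tilt 0.51 F [-0.1  0.3  0.4] gap 0.0005 q [ 0.06  0.38  0.13  1.96 -0.07  0.82  0.5 ]
tool shift cm [28.1   4.13 -1.66]
```

>>> move_arm(
  rows=[1.5,0.3,-1.2,0,5,0.8,-1.9,0,9,1.4,-1.9,0,13,2,-1.9,0,17,2.6,-1.9,0,21,3.2,-1.9,0,25,3.8,-1.9,0,28,4,-1.9,0],
)

```text
time: 12.15
position: [0.4766, 0.1729, 0.1687]
orientation: [3.14, -0.002, 1.85]
wrist_force: [0.6, -1.0, 1.1]
finger_gap: 0.0005
grip_force: 0.0
```

>>> move_arm(
  rows=[0,0,0,0,0,0,1,0,0,0,2.5,0,0,0,4,0,0,0,5,0,0,0,5.4,0,0,0,5.4,0],
)

```text
time: 12.73
position: [0.4767, 0.167, 0.1125]
orientation: [-3.139, 0.001, 1.845]
wrist_force: [-0.4, 0.7, 0.8]
finger_gap: 0.0
grip_force: 0.0
```

```bash
python3 st.py -.0195 .108 .085
```

```text
t 12.7333 board [-0.0189  0.1086] tipz 0.0955 yaw 105.72 tilt 0.15 F [-0.4  0.7  0.8] gap 0.0 q [-0.4   0.4   0.01  2.03 -0.    0.72 -0.11]
tool shift cm [-0.05 -0.06  1.05]
```

>>> move_arm(
  rows=[0,0,0.5,0,0,0,0.9,0,-0.4,0,0.9,0,-0.9,0,0.9,0,-1.6,0,0.9,0,-2.4,0,0.9,0,-3.4,0,0.9,0,-4.4,0,0.9,0],
)

```text
time: 13.4
position: [0.4899, 0.1248, 0.105]
orientation: [3.141, 0.0, 1.846]
wrist_force: [1.0, -0.2, 0.1]
finger_gap: 0.0002
grip_force: 0.1
```

>>> move_arm(
  rows=[-1,0,0,0,-2,0,0,0,-3,0,0,0,-4,0,0,0,-5,0,0,0,-6,0,0,0,-7,0,0,0,-8,0,0,0],
)

```text
time: 14.07
position: [0.5115, 0.0482, 0.1047]
orientation: [-3.142, -0.0, 1.847]
wrist_force: [0.7, 0.5, 1.2]
finger_gap: 0.0004
grip_force: 0.3
```

```bash
python3 st.py -.0195 -.13 .085;  python3 - <<'E'
from h import *
S=cam("scene")
cv2.imwrite("pics/g.png",cv2.resize(S["img"][150:310,255:455],None,fx=3,fy=3,interpolation=cv2.INTER_CUBIC))
E
```

```text
t 14.0667 board [-0.0177 -0.0153] tipz 0.0877 yaw 105.81 tilt 0.01 F [0.7 0.5 1.2] gap 0.0004 q [-0.18  0.42  0.04  2.01 -0.02  0.71  0.15]
tool shift cm [-11.47  -0.19   0.27]
```

View pics/g.png

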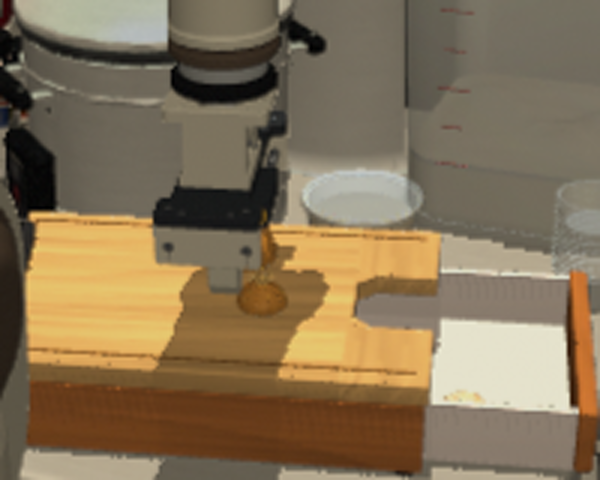

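The third cap (262,298) is ahead of the fingers, and the second cap's root hairs show in the drawer (465,395). I'll check the cap's lateral offset before pushing on.

```bash
python3 - <<'E'
from h import *
th=np.radians(15.77); o=np.array([.5244,.0677]); R=np.array([[np.cos(th),-np.sin(th)],[np.sin(th),np.cos(th)]])
S=cam("scene"); g=cv2.cvtColor(S["img"],cv2.COLOR_BGR2HSV)[240:258,328:358]
m=((g[...,1]>185)).astype(np.uint8); n,l,st,ce=cv2.connectedComponentsWithStats(m); i=1+st[1:,4].argmax()
u,v=ce[i]+[328,240]; print(u,v,st[i])
for q in((u,v),(342.3,249.3),(351.8,246)): print(((onz(S,*q,.085)[:2]-o)@R).round(4))
E
```

```text
342.85925925925926 249.21481481481482 [  7   4  17  11 135]
[-0.0208 -0.0448]
[-0.0213 -0.0436]
[-0.0034 -0.063 ]
```

>>> move_arm(
  rows=[-1,0,0,0,-2,0,0,0,-3,0,0,0,-4,0,0,0,-5,0,0,0,-6,0,0,0,-7,0,0,0,-8,0,0,0],
)

```text
time: 14.83
position: [0.5333, -0.029, 0.1047]
orientation: [-3.142, -0.0, 1.846]
wrist_force: [-0.2, -0.2, 0.0]
finger_gap: -0.0
grip_force: 0.2
```

>>> move_arm(
  rows=[-1,0,0,0,-2.2,0,0,0,-3.4,0,0,0,-4,0,0,0,-4,0,-1,0,-3,0,-4,0,0.5,0,-8,0,4,0,-11,0],
)

```text
time: 15.5
position: [0.5253, -0.0015, 0.206]
orientation: [3.141, 0.001, 1.843]
wrist_force: [1.1, 1.3, -0.2]
finger_gap: 0.0002
grip_force: 0.0
```

>>> move_arm(
  rows=[4,-0.5,-1,0,8,-1,-2,0,12,-1.5,-3,0,16,-2,-3,0,20,-2.5,-3,0,24,-3,-3,0,28,-4,-3,0],
)

```text
time: 16.08
position: [0.4098, 0.2601, 0.2353]
orientation: [3.14, -0.001, 1.847]
wrist_force: [0.6, 1.5, -0.1]
finger_gap: 0.0004
grip_force: 0.0
```

```bash
python3 st.py 0 -.134 .2;  python3 - <<'E'
from h import *
T=cam("top");S=cam("scene")
a=cv2.resize(T["img"][160:330,280:470],None,fx=2.2,fy=2.2,interpolation=cv2.INTER_CUBIC);b=cv2.resize(S["img"][190:320,285:455],None,fx=2.2,fy=2.2,interpolation=cv2.INTER_CUBIC)
b=cv2.copyMakeBorder(b,0,a.shape[0]-b.shape[0],0,0,cv2.BORDER_CONSTANT)
cv2.imwrite("pics/k.png",np.hstack([a,b]))
E
```

```text
t 16.0833 board [-0.058   0.2163] tipz 0.2183 yaw 105.84 tilt 0.12 F [ 0.6  1.5 -0.1] gap 0.0004 q [-0.49  0.19 -0.14  1.97  0.03  0.98 -0.38]
tool shift cm [-35.04   5.76   1.82]
```

View pics/k.png

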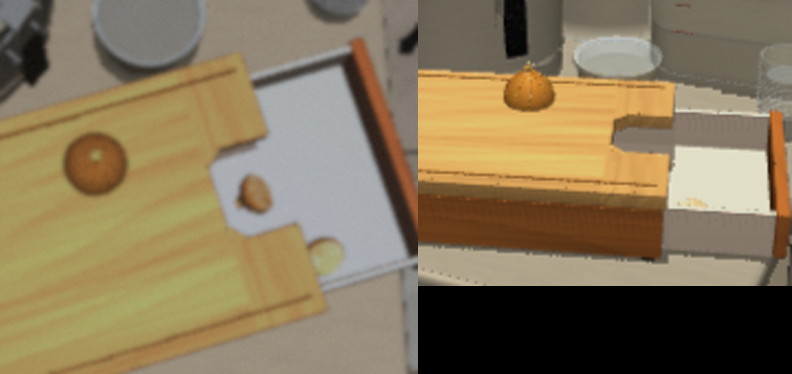

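The top view shows only the half left on the board. One cap lies flipped in the drawer (325,255), one tilted under the notch (255,193), and the first has gone under the board inside the drawer. Next I'll go round to the outside of the drawer front.

>>> move_arm(
  rows=[-3,0.5,0,0,-7,1,0,0,-11,1.6,0,0,-15,2.2,0,0,-19,2.8,0,0,-23,3.4,0,0,-27,4,0,0,-31,4.6,0,0],
)

```text
time: 16.85
position: [0.5396, -0.0298, 0.235]
orientation: [3.141, -0.0, 1.847]
wrist_force: [1.0, 0.4, 0.5]
finger_gap: 0.0009
grip_force: 0.0
```

>>> move_arm(
  rows=[-4,0.2,0,0,-8,0.4,0,0,-12,0.6,0,0,-16,0.8,0,0,-19,1,0,0,-22,1.1,0,0,-24,1.2,0,0,-24,1.2,0,0],
)

```text
time: 17.52
position: [0.6155, -0.262, 0.2344]
orientation: [-3.141, 0.003, 1.841]
wrist_force: [-0.8, -0.9, -0.2]
finger_gap: 0.0004
grip_force: 0.0
```

```bash
python3 st.py 0 -.325 .038
```

```text
t 17.5167 board [-0.002  -0.3421] tipz 0.2174 yaw 105.45 tilt 0.21 F [-0.8 -0.9 -0.2] gap 0.0004 q [ 0.25  0.51  0.16  1.53 -0.08  1.11  0.69]
tool shift cm [ 1.77  0.2  17.93]
```

>>> move_arm(
  rows=[0,0.2,3,0,0,0.2,6,0,0.4,0.2,9,0,0.8,0.2,12,0,0.8,0.2,14.5,0,0.8,0.2,16.5,0,0.8,0.2,17.8,0,0.8,0.2,17.8,0],
)

```text
time: 18.18
position: [0.6137, -0.2455, 0.0531]
orientation: [-3.137, -0.004, 1.848]
wrist_force: [-0.1, -0.2, 0.0]
finger_gap: 0.0005
grip_force: 0.0
```

```bash
python3 st.py 0 -.182 .038
```

```text
t 18.1833 board [ 0.0008 -0.3257] tipz 0.0361 yaw 105.86 tilt 0.34 F [-0.1 -0.2  0. ] gap 0.0005 q [ 0.25  0.71  0.13  1.65 -0.12  0.8   0.71]
tool shift cm [14.37 -0.06 -0.13]
```

Now I'll close it slowly, watching the force.

>>> move_arm(
  rows=[0.8,0,0,0,1.6,0,0,0,2.4,0,0,0,3,0,0,0,3.5,0,0,0,4,0,0,0,4.5,0,0,0,5,0,0,0],
)

```text
time: 18.85
position: [0.6027, -0.1993, 0.0566]
orientation: [3.141, 0.001, 1.846]
wrist_force: [0.9, -1.8, 0.5]
finger_gap: 0.0005
grip_force: 0.9
```

>>> move_arm(
  rows=[0.5,0,0,0,1,0,0,0,1.5,0,0,0,2,0,0,0,2.5,0,0,0,3,0,0,0,3.5,0,0,0,4,0,0,0],
)

```text
time: 19.52
position: [0.5911, -0.1602, 0.056]
orientation: [-3.141, -0.0, 1.847]
wrist_force: [1.5, -2.2, 0.9]
finger_gap: 0.0005
grip_force: 0.9
```

```bash
python3 st.py 0 -.182 .038
```

```text
t 19.5167 board [ 0.0023 -0.2375] tipz 0.039 yaw 105.81 tilt 0.02 F [ 1.5 -2.2  0.9] gap 0.0005 q [ 0.13  0.64  0.13  1.79 -0.11  0.73  0.59]
tool shift cm [ 5.55 -0.23  0.1 ]
```

>>> move_arm(
  rows=[0.5,0,0,0,1,0,0,0,1.5,0,0,0,2,0,0,0,2.5,0,0,0,3,0,0,0,3.5,0,0,0,4,0,0,0],
)

```text
time: 20.18
position: [0.5802, -0.1218, 0.056]
orientation: [-3.141, -0.0, 1.847]
wrist_force: [0.7, -2.4, -0.3]
finger_gap: 0.0005
grip_force: 0.9
```

>>> move_arm(
  rows=[0.3,0,0,0,0.6,0,0,0,0.9,0,0,0,1.1,0,0,0,1.3,0,0,0,1.3,0,0,0],
)

```text
time: 20.68
position: [0.5767, -0.1091, 0.0559]
orientation: [-3.141, -0.001, 1.847]
wrist_force: [-0.6, -0.1, -0.4]
finger_gap: 0.0006
grip_force: 0.0
```

```bash
python3 st.py 0 -.182 .038
```

```text
t 20.6833 board [ 0.0023 -0.1843] tipz 0.0389 yaw 105.83 tilt 0.05 F [-0.6 -0.1 -0.4] gap 0.0006 q [ 0.05  0.6   0.12  1.85 -0.11  0.7   0.51]
tool shift cm [ 0.23 -0.23  0.09]
```

>>> move_arm(
  rows=[0.1,0,0,0,0.2,0,0,0,0.3,0,0,0,0.4,0,0,0],
)

```text
time: 21.02
position: [0.5765, -0.1084, 0.0561]
orientation: [3.141, 0.003, 1.845]
wrist_force: [2.8, -8.7, -5.7]
finger_gap: 0.0002
grip_force: 4.4
```

```bash
python3 st.py 0 -.182 .038
```

```text
t 21.0167 board [ 0.0023 -0.1836] tipz 0.0391 yaw 105.72 tilt 0.19 F [ 2.8 -8.7 -5.7] gap 0.0002 q [ 0.04  0.6   0.13  1.85 -0.11  0.69  0.5 ]
tool shift cm [ 0.16 -0.23  0.11]
```

>>> move_arm(
  rows=[0.1,0,0,0,0.15,0,0,0],
)

```text
time: 21.18
position: [0.5765, -0.1083, 0.0561]
orientation: [3.14, 0.005, 1.844]
wrist_force: [3.8, -9.7, -6.6]
finger_gap: 0.0002
grip_force: 5.3
```

```bash
python3 st.py
```

```text
t 21.1833 board [ 0.0023 -0.1836] tipz 0.0391 yaw 105.67 tilt 0.29 F [ 3.8 -9.7 -6.6] gap 0.0002 q [ 0.04  0.6   0.13  1.86 -0.11  0.69  0.5 ]
```

>>> move_arm(
  rows=[-0.3,0,0,0,-1,0,0,0,-2,0,0,0,-3.5,0,0,0,-4,0,-3,0,-4,0,-7,0,-4,0,-11,0,-4,0,-15,0],
)

```text
time: 21.85
position: [0.586, -0.1444, 0.2076]
orientation: [-3.141, -0.0, 1.845]
wrist_force: [0.6, -0.1, 0.1]
finger_gap: 0.0004
grip_force: 0.0
```

>>> move_arm(
  rows=[3,-0.5,0,0,7,-1,0,0,11,-1.5,0,0,15,-2,0,0,19,-2.5,0,0,23,-3,0,0,27,-4,0,0,31,-5,0,0],
)

```text
time: 22.52
position: [0.4537, 0.1426, 0.2066]
orientation: [3.141, -0.0, 1.846]
wrist_force: [0.9, 1.0, -1.1]
finger_gap: 0.0003
grip_force: 0.0
```

>>> move_arm(
  rows=[3,-0.5,0,0,7,-1,0,0,11,-1.5,0,0,15,-2,0,0,18,-2,0,0,18,-2,0,0],
)

```text
time: 23.02
position: [0.3834, 0.3164, 0.2069]
orientation: [3.14, -0.005, 1.855]
wrist_force: [0.1, 0.2, -0.2]
finger_gap: 0.0007
grip_force: 0.0
```

```bash
python3 st.py;  python3 - <<'E'
from h import *
T=cam("top");S=cam("scene")
a=cv2.resize(T["img"][165:360,215:450],None,fx=1.8,fy=1.8,interpolation=cv2.INTER_CUBIC);b=cv2.resize(S["img"][200:320,265:435],None,fx=2.2,fy=2.2,interpolation=cv2.INTER_CUBIC)
b=cv2.copyMakeBorder(b,0,a.shape[0]-b.shape[0],0,0,cv2.BORDER_CONSTANT)
o=np.hstack([a,b]); print(o.shape)
cv2.imwrite("pics/z.png",o)
E
```

```text
t 23.0167 board [-0.0681  0.2777] tipz 0.1899 yaw 106.3 tilt 0.27 F [ 0.1  0.2 -0.2] gap 0.0007 q [-0.64  0.24 -0.12  1.98  0.03  0.92 -0.49]
(351, 797, 3)
```

View pics/z.png

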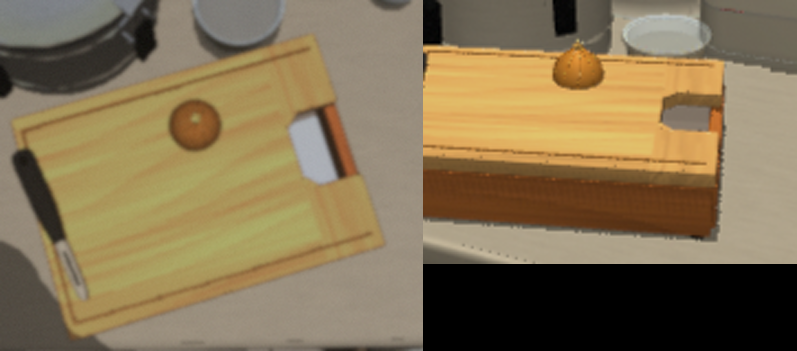

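The picture shows the drawer shut, the half and peeler in place, and the board clear. I'll check the drawer front's blob against the first picture.

```bash
python3 - <<'E'
from h import *
T=cam("top")["img"]; T0=cv2.imread("pics/top0.png")
for im in(T0,T):
    g=cv2.cvtColor(im,cv2.COLOR_BGR2HSV)[180:360,215:435]; m=((g[...,0]<17)&(g[...,1]>120)).astype(np.uint8)
    n,l,st,ce=cv2.connectedComponentsWithStats(m); print([(st[i,4],(ce[i]+[215,180]).round(1).tolist()) for i in range(1,n) if st[i,4]>150])
print(env.get_state()["time"])
E
```

```text
[(np.int32(557), [323.0, 234.4]), (np.int32(383), [402.5, 242.3]), (np.int32(224), [355.5, 256.6]), (np.int32(211), [290.0, 285.9]), (np.int32(212), [346.1, 290.9])]
[(np.int32(547), [323.0, 234.3]), (np.int32(388), [402.0, 242.1])]
23.1667
```

Drawer front and onion half are back in exactly the initial spots, so I'm handing in.

```bash
python3 -c "
from cell import env
print(env.close_job())"
```

```text
the job is handed in; nothing more can be done
None
```

The three onion ends were swept off the board into the scrap drawer and the drawer pushed shut, with the half and peeler left in place; two ends were seen in the drawer, but the first dropped through the notch out of view, so I'm inferring that one is inside too.

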